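# Bench-test the latch of a spring-return fire damper

### The job

Bench-test this fire damper: swing its lever back against the closing spring until the latch catches, without straining it hard against the end stop, then let go and show that it stays latched. Then gently push the release tab so that the lever snaps shut by itself, with the robot clear of its swing, and leave the things lying around where they are.

Things in the scene. Friction and masses are not known exactly. Their poses are not given: they have to be found in the camera images.
- damper: Rectangular galvanised fire damper (350 long, 256 wide, casing top 156 mm above the bench, 25 mm flanges at both ends), clamped to the bench, immovable. Origin: on the bench, under the centre. Own x along the duct, z up. On its top, a steel plate (top 160 mm up) carries the mechanism.
- shaft (a point): Upright blade shaft of the damper, about which the lever turns: the point on its axis level with the middle of the lever's grip. The coil on it is the closing spring. Axes as damper.
- lever (a joint): Lever angle, rad: 0 shut, grows anticlockwise from above. At 0 the lever points 45 deg anticlockwise of the damper's own x. The spring asks 3 N at the grip when shut, 6 to 8 N near the latch. The latch drops in somewhere from 0.98 to 1.55 (the fitter's setting, to be felt); the firm end stop comes 0.03 to 0.08 rad later. Eased off, a latched lever rests 0.05 to 0.1 rad short of the stop; any other flies shut.
- lever_grip (a point): Black upright revolving grip at the lever's free end, 120 mm from the shaft axis: a cylinder 20 mm across, 45 mm tall, which spins freely on its pin. This point is its centre, 214 mm above the bench. It moves with the lever.
- lever_bar: The flat steel lever bar with its grip: 24 mm wide, 6 mm thick, top of the bar 190 mm above the bench. Origin: on the shaft axis, 160 mm above the bench. Own x runs along the bar to the grip.
- release_tab (a point): Centre of the upright thumb tab on the tail of the latch pawl, 115 mm in -x and 50 mm in -y of the shaft (damper axes): a steel plate 22 mm wide (damper x), 4 mm thick (damper y), reaching from 170 to 212 mm above the bench. It trips the latch when pushed in the damper's +y (towards the side over which the lever swings) by 5 to 10 mm (about 7 N), and springs back; it can go 18 mm at most. It must not be forced beyond 25 N.
- release: The latch pawl: flat steel bar 120 mm long lying 170 mm above the bench, pivoted in the middle about an upright pin (its origin), with the nose on the latch disc at one end and the thumb tab at the other.
- end_stop: End stop: upright bolt 10 mm thick, 20 mm tall, beside the latch disc on the plate, met by a lug of the disc (50 to 56 mm from the shaft axis). Excess push at the grip bears on it about 2-fold; more than 45 N there would slip the clamped disc out of its setting. Origin: its foot.
- rivet_tin: Bystander: steel tin of rivets, 48 mm across, 55 mm tall, standing on the casing away from lever and tab. Origin: centre of its underside.
- spanner: Bystander: open-ended spanner, 190 mm long, lying on the bench on the -y side.
- angle_offcut: Bystander: offcut of steel angle, 120 mm long, 40 mm high, lying on the bench on the +y side.

How it is judged:
By the outcome, as a careful person would: the job done as asked, in the order asked, and still so for the second after the job is handed in, with the robot touching nothing.
It also fails if it takes over 67 s, if anything falls off the work surface, if the arm or the gripper's body presses on something with over 40 N, if the wrist force passes 120 N, or if a joint passes its speed limit or range.

### The arm

A 7-joint arm with a two-finger parallel gripper is mounted at the origin on the work surface. World frame = base frame: x ahead of the robot, y to its left, z up, the work surface at z = 0. Lengths are in m, angles in rad, forces in N, time in s.
With the tool pointing down it reaches from about 0.4 to 0.85 m from the base axis. Payload 10.4 kg.
Tool frame: the origin (TCP) lies on the centre line of the jaws, within the pads' length; the fingertips stand 17 mm ahead of it and the grasp point (between the pads) lies 2 mm behind it; z points along the fingers, y is the direction in which the jaws open and shut (so a half turn about z gives the same grasp; the last joint's range is limited). The gripper opens to 87 mm and grips with 3 to 60 N. Pads are 19 mm wide; open, the fingers measure 117 mm over their backs; the gripper's body (75 mm by 190 mm) begins 51 mm behind the grasp point.
Start: joints at [-1.214, 0.332, -0.065, 1.46, 0.022, 1.35, -0.088], TCP at [0.232, 0.58, 0.24] pointing down, gripper open.
Joint ranges: [-2.6, 2.6], [-0.5, 2.12], [-1.47, 1.34], [0.16, 2.42], [-1.27, 4.41], [0.06, 2.06], [-2.6, 2.6]. Speed limits (rad/s): [2.22, 2.22, 2.79, 2.79, 3.14, 3.14, 3.14].

### API

Orientations are given as a unit quaternion [x, y, z, w].
In Python, from bench import r gives the robot as it stands.
- The arm moves only by the tool apply_moves, never from a script. Its argument "commands" is a list of rows, each an object with "rot": the turn, a rotation vector about the world's x, y, z in units of 180 degrees (1.0 is 180 degrees), a list of three; "linear": the shift along the world's x, y, z in units of 0.3 m (1.0 is 0.3 m), a list of three; "grip": the closure, from -1 (fully open) to 1 (shut). A call has 1 to 20 rows; each row is the pose to reach, as a shift and turn from the pose commanded when the call began, turning the shorter way round; what a row does not reach only later rows make up. A row lasts 1/10 s, in which the tool goes at most 50 mm and 8.59 degrees, less where a joint would pass 70% of its speed; a pose out of reach is approached as far as the arm can. A call with a number of a shift or a turn outside -1 to 1 is refused whole. A call with a gripper value outside its range is refused whole. The fingers move at their own pace and stop on an object; "newtons" is the grip in N (left out, the last holds). Time passes only in rows, so rows that repeat a pose let the fingers close. It gives the time, the measured TCP pose, the force and the opening at its end, in the units of the state.
- r.read_state(): the state, without advancing time (a new reading comes with each control period).
- r.camera(name): name is "scene" or "side" or "wrist"; returns a dict with "frame" (384x512x3 uint8, red, green, blue), "mtx" (3x3 intrinsics, pixels), "extrinsics" (4x4, takes a point from world to camera coordinates). Camera axes: x right, y down, z forward; pixel columns grow to the right and rows downward; lengths in m; the calibration is good to about 2 mm. A picture is of the moment at which its call begins. There is no depth.
- r.close_job(): hands the job in, once; it reports no verdict.
Trained networks look in a picture, given as the dict that the camera call returned (one of the last four; its "shot" number tells which), for a name from the list of things; names that differ only in an ending like _2 or _b are one class to them, and where a whole thing is asked for, a point or a joint stands for the part that bears it (a point fixed in the world has none). Each returns a list of dicts, best first, with "p" (0 to 1); they miss things now and then, are a little off and sometimes report something else, mostly with a low value. They report only what shows in the picture. A call takes as long as a camera call.
- r.search_frame(thing, picture): "bbox" ([left, top, width, height] in pixels, round what is visible of it).
- r.spot_point(thing, picture): "location" ([column, row] in pixels: a listed point, or the origin of a listed thing).
The state is a dict: "time": time; "joint_positions": joint angles; "joint_vel": joint speeds; "joint_torque": joint torques, N m; "ee_pos": TCP position; "eef_rot": TCP orientation; "ft_force": force on the tool from outside, world axes, zero at the start; "torque": the same for the moment, N m; "width": finger opening in m.
Only numpy, scipy, OpenCV 4.12 (cv2) and the standard library are available. Lean on these libraries where they do the work, as an engineer would, in place of code of your own. Each camera call takes 0.05 s, during which the arm holds its last target. There are 200 camera calls.

## Working session

There is one attempt and no reset: what is moved stays moved. The work goes in short steps, Python scripts to look and compute and a tool call to move; the robot and the scene stay as the last step left them, time stands still between calls to the robot, and variables do not carry over. Pictures are saved under pics/ and viewed, about 8 in all and at most 12, crops included, and the job is handed in when it is done.

Besides the shell and the picture viewer there is one more tool, called as a command line: name --argument value ..., lists and objects as JSON in quotes. apply_moves: Moves the arm, as the interface text tells. Its arguments: {"type":"object","properties":{"commands":{"type":"array","items":{"type":"object","properties":{"rot":{"type":"array","items":{"type":"number"}},"linear":{"type":"array","items":{"type":"number"}},"grip":{"type":"number"}}}},"newtons":{"type":"number"}},"required":["commands"]}

```bash
ls; mkdir -p pics; cat > h.py <<'E'
import numpy as np, cv2
from bench import r
T=['damper','shaft','lever_grip','lever_bar','release_tab','release','end_stop','rivet_tin']
def ray(c,px):
    K=np.array(c['mtx']);E=np.array(c['extrinsics']);R=E[:3,:3];t=E[:3,3]
    o=-R.T@t;d=R.T@np.linalg.inv(K)@np.array([px[0],px[1],1.]);return o,d/np.linalg.norm(d)
def atz(c,px,z):
    o,d=ray(c,px);return o+d*(z-o[2])/d[2]
E
python3 - <<'E'
from h import *
s=r.read_state();print(s['time'],s['ee_pos'],s['eef_rot'],s['ft_force'],s['width'])
Z=dict(damper=0,shaft=.214,lever_grip=.214,lever_bar=.16,release_tab=.191,release=.17,end_stop=.16,rivet_tin=.156)
fr=[]
for n in ['scene','side']:
    c=r.camera(n);fr.append(c['frame'])
    cv2.imwrite(f'pics/{n}0.png',c['frame'][:,:,::-1])
    for t in T:
        for d in r.spot_point(t,c)[:2]: print(n,t,round(d['p'],2),np.round(d['location']),np.round(atz(c,d['location'],Z[t]),3))
print(np.round(ray(c,[256,192]),2))
E
```

```text
pics
0.0 [0.23158145 0.58012655 0.23876222] [ 1.88742247e-01  9.82026409e-01 -6.97035938e-04 -9.80696328e-05] [-0.14634979  0.81883127  0.12560527] 0.08718033299525062
scene damper 0.86 [233. 211.] [ 0.546 -0.049  0.   ]
scene shaft 0.91 [230. 161.] [ 0.545 -0.057  0.214]
scene lever_grip 0.49 [242. 185.] [0.649 0.008 0.214]
scene lever_bar 0.71 [228. 178.] [ 0.563 -0.06   0.16 ]
scene release_tab 0.44 [238. 146.] [ 0.425 -0.066  0.191]
scene release 0.5 [226. 161.] [ 0.495 -0.088  0.17 ]
scene end_stop 0.44 [362. 230.] [0.691 0.365 0.16 ]
scene rivet_tin 0.54 [195. 191.] [ 0.647 -0.143  0.156]
side shaft 0.58 [244. 186.] [ 0.553 -0.058  0.214]
side lever_grip 0.91 [283. 164.] [0.662 0.005 0.214]
side lever_grip 0.54 [248. 203.] [ 0.554 -0.113  0.214]
side lever_bar 0.59 [247. 202.] [ 0.56  -0.054  0.16 ]
side release_tab 0.61 [194. 203.] [ 0.435 -0.064  0.191]
side release 0.86 [221. 218.] [ 0.49  -0.105  0.17 ]
side release 0.53 [245. 188.] [ 0.561 -0.017  0.17 ]
side rivet_tin 0.7 [290. 228.] [ 0.641 -0.152  0.156]
[[ 0.48 -0.68  0.77]
 [ 0.11  0.72 -0.68]]
```

```bash
python3 - <<'E'
import cv2
a=cv2.imread('pics/scene0.png')[100:290,130:390];b=cv2.imread('pics/side0.png')[120:310,130:390]
cv2.imwrite('pics/a.png',cv2.resize(cv2.vconcat([a,b]),None,fx=1.57*1,fy=1.57*1,interpolation=2))
cv2.imwrite('pics/b.png',cv2.resize(b,None,fx=3,fy=3,interpolation=2))
E
```

```text
(no output)
```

View pics/scene0.png

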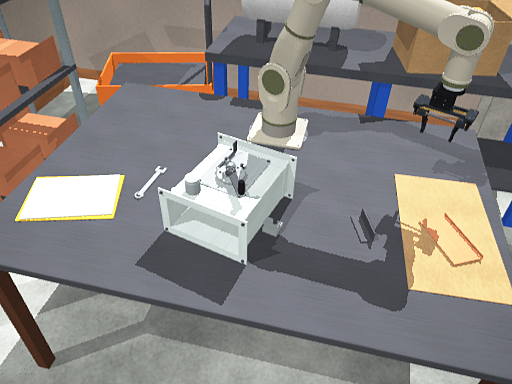

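View pics/b.png

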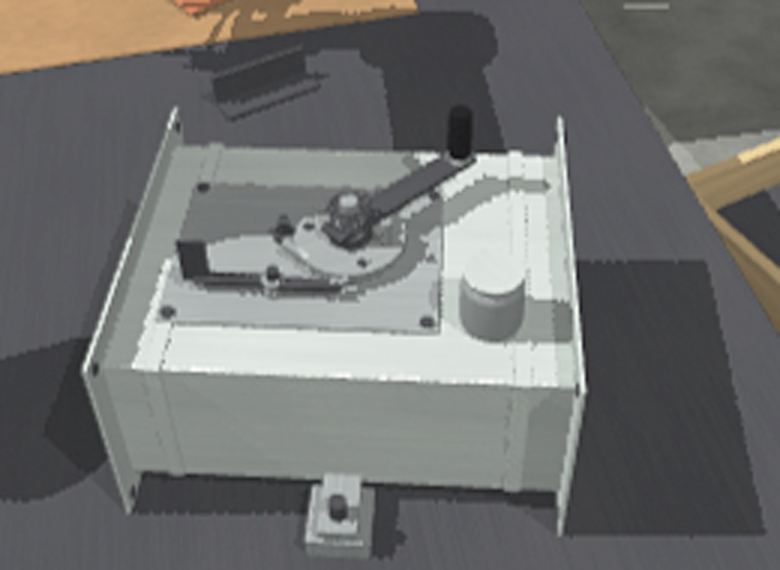

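The side view shows the lever shut, with the grip at about (283,164), shaft (246,188), tab (194,207) and tin (295,218). The damper is yawed roughly -15°. I'll approach above the grip next.

apply_moves --commands '[{"linear": [0.7,-0.9,0.25],"rot": [0,0,-0.5],"grip": -1},{"linear": [0.7,-0.9,0.25],"rot": [0,0,-0.5],"grip": -1},{"linear": [0.7,-0.9,0.25],"rot": [0,0,-0.5],"grip": -1},{"linear": [0.7,-0.9,0.25],"rot": [0,0,-0.5],"grip": -1},{"linear": [0.7,-0.9,0.25],"rot": [0,0,-0.5],"grip": -1},{"linear": [0.7,-0.9,0.25],"rot": [0,0,-0.5],"grip": -1},{"linear": [0.7,-0.9,0.25],"rot": [0,0,-0.5],"grip": -1},{"linear": [0.7,-0.9,0.25],"rot": [0,0,-0.5],"grip": -1},{"linear": [0.7,-0.9,0.25],"rot": [0,0,-0.5],"grip": -1},{"linear": [0.7,-0.9,0.25],"rot": [0,0,-0.5],"grip": -1},{"linear": [0.7,-0.9,0.25],"rot": [0,0,-0.5],"grip": -1},{"linear": [0.7,-0.9,0.25],"rot": [0,0,-0.5],"grip": -1},{"linear": [0.7,-0.9,0.25],"rot": [0,0,-0.5],"grip": -1}]'

```text
time: 2.2
ee_pos: [0.4417, 0.3105, 0.3146]
eef_rot: [0.827, 0.562, 0.0, 0.0]
ft_force: [0.3, -0.9, -0.5]
width: 0.0869
```

apply_moves --commands '[{"linear": [0.5,-0.9,0.1],"rot": [0,0,0],"grip": -1},{"linear": [0.5,-0.9,0.1],"rot": [0,0,0],"grip": -1},{"linear": [0.5,-0.9,0.1],"rot": [0,0,0],"grip": -1},{"linear": [0.5,-0.9,0.1],"rot": [0,0,0],"grip": -1},{"linear": [0.5,-0.9,0.1],"rot": [0,0,0],"grip": -1},{"linear": [0.5,-0.9,0.1],"rot": [0,0,0],"grip": -1},{"linear": [0.5,-0.9,0.1],"rot": [0,0,0],"grip": -1},{"linear": [0.5,-0.9,0.1],"rot": [0,0,0],"grip": -1},{"linear": [0.5,-0.9,0.1],"rot": [0,0,0],"grip": -1}]'

```text
time: 3.1
ee_pos: [0.5914, 0.042, 0.3443]
eef_rot: [0.827, 0.562, -0.0, -0.0]
ft_force: [-0.1, 0.2, -0.9]
width: 0.0873
```

```bash
cat > look.py <<'E'
from h import *
import sys
Z=dict(damper=0,shaft=.214,lever_grip=.214,lever_bar=.16,release_tab=.191,release=.17,end_stop=.16,rivet_tin=.156)
s=r.read_state();print(s['time'],np.round(s['ee_pos'],4),np.round(s['eef_rot'],4),np.round(s['ft_force'],2),s['width'],np.round(s['joint_positions'],2))
for n in sys.argv[2:]:
    c=r.camera(n);cv2.imwrite(f'pics/{n}{sys.argv[1]}.png',c['frame'][:,:,::-1])
    for t in ['shaft','lever_grip','release_tab','release','lever_bar','end_stop','rivet_tin']:
        for d in r.spot_point(t,c)[:1]: print(n,t,round(d['p'],2),np.round(d['location']),np.round(atz(c,d['location'],Z[t]),3))
E
python3 look.py 1 wrist side
```

```text
3.1 [0.5914 0.042  0.3443] [ 8.272e-01  5.619e-01 -1.000e-04 -4.000e-04] [-0.14  0.23 -0.85] 0.08726506708501551 [-0.57  0.24  0.52  1.4  -0.12  1.54 -0.43]
wrist shaft 0.69 [262. 282.] [ 0.557 -0.057  0.214]
wrist lever_grip 0.82 [334. 200.] [0.658 0.003 0.214]
wrist release_tab 0.95 [175. 318.] [ 0.436 -0.079  0.191]
wrist release 0.93 [226. 296.] [ 0.497 -0.086  0.17 ]
wrist lever_bar 0.77 [262. 262.] [ 0.556 -0.064  0.16 ]
wrist end_stop 0.48 [214. 256.] [ 0.503 -0.033  0.16 ]
wrist rivet_tin 0.94 [352. 294.] [ 0.65  -0.153  0.156]
side shaft 0.79 [244. 186.] [ 0.554 -0.056  0.214]
side lever_grip 0.91 [279. 165.] [0.65  0.005 0.214]
side release_tab 0.65 [196. 205.] [ 0.438 -0.073  0.191]
side release 0.69 [222. 217.] [ 0.495 -0.102  0.17 ]
side lever_bar 0.89 [248. 202.] [ 0.561 -0.057  0.16 ]
side end_stop 0.37 [222. 200.] [ 0.501 -0.038  0.16 ]
side rivet_tin 0.79 [291. 228.] [ 0.645 -0.154  0.156]
```

View pics/wrist1.png

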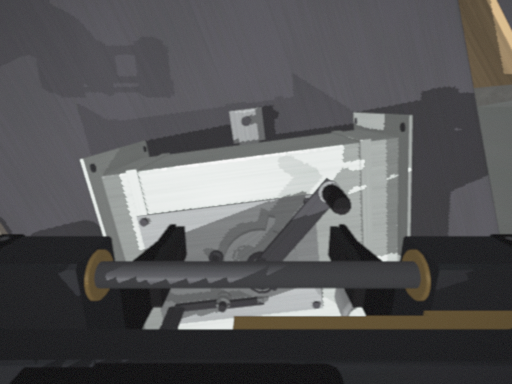

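apply_moves --commands '[{"linear": [0.22,-0.127,0],"rot": [0,0,0],"grip": -1},{"linear": [0.22,-0.127,0],"rot": [0,0,0],"grip": -1},{"linear": [0.22,-0.127,-0.2],"rot": [0,0,0],"grip": -1},{"linear": [0.22,-0.127,-0.41],"rot": [0,0,0],"grip": -1},{"linear": [0.22,-0.127,-0.41],"rot": [0,0,0],"grip": -1},{"linear": [0.22,-0.127,-0.41],"rot": [0,0,0],"grip": -1},{"linear": [0.22,-0.127,-0.41],"rot": [0,0,0],"grip": 0.3},{"linear": [0.22,-0.127,-0.41],"rot": [0,0,0],"grip": 0.3},{"linear": [0.22,-0.127,-0.41],"rot": [0,0,0],"grip": 0.3},{"linear": [0.22,-0.127,-0.41],"rot": [0,0,0],"grip": 0.3}]' --newtons 15

```text
time: 4.9
ee_pos: [0.6582, 0.0024, 0.2229]
eef_rot: [0.828, 0.561, 0.001, 0.0]
ft_force: [0.3, -0.3, -0.1]
width: 0.0628
```

```bash
python3 look.py 2 wrist side
```

```text
4.9 [0.6582 0.0024 0.2229] [8.279e-01 5.609e-01 9.000e-04 5.000e-04] [ 0.31 -0.28 -0.09] 0.06279216227181393 [-0.45  0.44  0.53  1.41 -0.22  1.34 -0.3 ]
wrist lever_grip 0.74 [262. 241.] [0.662 0.004 0.214]
wrist lever_bar 0.62 [175. 317.] [ 0.559 -0.059  0.16 ]
wrist rivet_tin 0.25 [260. 242.] [ 0.651 -0.023  0.156]
side shaft 0.65 [225. 201.] [ 0.505 -0.097  0.214]
side lever_grip 0.92 [283. 165.] [0.659 0.001 0.214]
side release_tab 0.64 [194. 207.] [ 0.435 -0.08   0.191]
side release 0.56 [220. 216.] [ 0.491 -0.098  0.17 ]
side lever_bar 0.96 [248. 201.] [ 0.561 -0.052  0.16 ]
side end_stop 0.55 [227. 200.] [ 0.512 -0.037  0.16 ]
side rivet_tin 0.8 [291. 230.] [ 0.644 -0.158  0.156]
```

apply_moves --commands '[{"linear": [0,0,0],"rot": [0,0,0],"grip": 1},{"linear": [0,0,0],"rot": [0,0,0],"grip": 1},{"linear": [0,0,0],"rot": [0,0,0],"grip": 1},{"linear": [0,0,0],"rot": [0,0,0],"grip": 1},{"linear": [0,0,0],"rot": [0,0,0],"grip": 1},{"linear": [0,0,0],"rot": [0,0,0],"grip": 1},{"linear": [0,0,0],"rot": [0,0,0],"grip": 1},{"linear": [0,0,0],"rot": [0,0,0],"grip": 1}]' --newtons 15

```text
time: 6.5
ee_pos: [0.6579, 0.0025, 0.2216]
eef_rot: [0.828, 0.561, 0.0, 0.0]
ft_force: [5.4, -0.5, -1.9]
width: 0.0193
```

```bash
cat > arc.py <<'E'
from h import *
import sys
s=r.read_state();p=np.array(s['ee_pos']);print(s['time'],np.round(p,4),np.round(s['ft_force'],2),s['width'])
C=np.array([float(sys.argv[1]),float(sys.argv[2])]);th0=np.deg2rad(float(sys.argv[3]))  # shaft, shut world angle
d=p[:2]-C;th=np.arctan2(d[1],d[0]);print('r',np.hypot(*d),'lever',th-th0,'tang F',s['ft_force'][:2]@np.array([-np.sin(th),np.cos(th)]),'rad F',s['ft_force'][:2]@d/np.hypot(*d))
for a in eval(sys.argv[4]):
    q=C+.12*np.array([np.cos(a+th0),np.sin(a+th0)]);print(a,np.round((q-p[:2])/.3,3))
E
python3 arc.py .556 -.058 31 "[.1,.2,.3,.4,.5,.6,.7,.8,.9]"
```

```text
6.5 [0.6579 0.0025 0.2216] [ 5.45 -0.52 -1.85] 0.019318984490330128
r 0.11848325692641941 lever -0.00496531748936313 tang F -3.2263769488757372 rad F 4.417211306335692
0.1 [-0.019  0.037]
0.2 [-0.044  0.068]
0.3 [-0.073  0.096]
0.4 [-0.104  0.122]
0.5 [-0.137  0.143]
0.6 [-0.173  0.162]
0.7 [-0.21   0.177]
0.8 [-0.248  0.188]
0.9 [-0.288  0.195]
```

apply_moves --commands '[{"linear": [-0.009,0.019,0],"rot": [0,0,0],"grip": 1},{"linear": [-0.019,0.037,0],"rot": [0,0,0],"grip": 1},{"linear": [-0.031,0.053,0],"rot": [0,0,0],"grip": 1},{"linear": [-0.044,0.068,0],"rot": [0,0,0],"grip": 1},{"linear": [-0.058,0.082,0],"rot": [0,0,0],"grip": 1},{"linear": [-0.073,0.096,0],"rot": [0,0,0],"grip": 1},{"linear": [-0.088,0.109,0],"rot": [0,0,0],"grip": 1},{"linear": [-0.104,0.122,0],"rot": [0,0,0],"grip": 1},{"linear": [-0.12,0.133,0],"rot": [0,0,0],"grip": 1},{"linear": [-0.137,0.143,0],"rot": [0,0,0],"grip": 1},{"linear": [-0.137,0.143,0],"rot": [0,0,0],"grip": 1},{"linear": [-0.137,0.143,0],"rot": [0,0,0],"grip": 1}]'

```text
time: 7.7
ee_pos: [0.616, 0.0439, 0.2215]
eef_rot: [0.828, 0.56, -0.001, 0.0]
ft_force: [1.6, -6.3, -0.3]
width: 0.0196
```

```bash
python3 arc.py .556 -.058 31 "[.5,.55,.6,.65,.7,.75,.8,.85,.9,.95]"
```

```text
7.7 [0.616  0.0439 0.2215] [ 1.6  -6.29 -0.33] 0.01961973932984386
r 0.11822135124133129 lever 0.49785850858969394 tang F -4.570479010438706 rad F -4.611599882922468
0.5 [0.002 0.006]
0.55 [-0.015  0.015]
0.6 [-0.033  0.024]
0.65 [-0.052  0.032]
0.7 [-0.07   0.039]
0.75 [-0.089  0.045]
0.8 [-0.109  0.05 ]
0.85 [-0.128  0.054]
0.9 [-0.148  0.057]
0.95 [-0.168  0.059]
```

apply_moves --commands '[{"linear": [-0.017,0.007,0],"rot": [0,0,0],"grip": 1},{"linear": [-0.035,0.015,0],"rot": [0,0,0],"grip": 1},{"linear": [-0.054,0.023,0],"rot": [0,0,0],"grip": 1},{"linear": [-0.072,0.03,0],"rot": [0,0,0],"grip": 1},{"linear": [-0.091,0.036,0],"rot": [0,0,0],"grip": 1},{"linear": [-0.111,0.041,0],"rot": [0,0,0],"grip": 1},{"linear": [-0.13,0.045,0],"rot": [0,0,0],"grip": 1},{"linear": [-0.15,0.048,0],"rot": [0,0,0],"grip": 1},{"linear": [-0.15,0.048,0],"rot": [0,0,0],"grip": 1},{"linear": [-0.15,0.048,0],"rot": [0,0,0],"grip": 1}]'

```text
time: 8.7
ee_pos: [0.5716, 0.0591, 0.2216]
eef_rot: [0.828, 0.561, 0.0, 0.001]
ft_force: [5.3, -3.7, -3.0]
width: 0.0197
```

```bash
python3 arc.py .556 -.059 31 "[.9,.95,1,1.05,1.1,1.15,1.2,1.25]"
```

```text
8.7 [0.5716 0.0591 0.2216] [ 5.35 -3.7  -3.  ] 0.019725123828720017
r 0.11908839888682642 lever 0.8987945976643367 tang F -5.786892189538794 rad F -2.9718691302482774
0.9 [-0.     0.003]
0.95 [-0.02   0.005]
1 [-0.04   0.006]
1.05 [-0.06   0.006]
1.1 [-0.08   0.005]
1.15 [-0.1    0.004]
1.2 [-0.12   0.001]
1.25 [-0.139 -0.003]
```

apply_moves --commands '[{"linear": [-0.02,0.001,0],"rot": [0,0,0],"grip": 1},{"linear": [-0.04,0.002,0],"rot": [0,0,0],"grip": 1},{"linear": [-0.04,0.002,0],"rot": [0,0,0],"grip": 1}]'

```text
time: 9.0
ee_pos: [0.5593, 0.06, 0.2216]
eef_rot: [0.828, 0.561, 0.0, 0.0]
ft_force: [6.2, -2.0, -4.0]
width: 0.0193
```

apply_moves --commands '[{"linear": [-0.005,0,0],"rot": [0,0,0],"grip": 1},{"linear": [-0.01,0,0],"rot": [0,0,0],"grip": 1},{"linear": [-0.01,0,0],"rot": [0,0,0],"grip": 1}]'

```text
time: 9.3
ee_pos: [0.5567, 0.0601, 0.2216]
eef_rot: [0.828, 0.561, 0.0, 0.0]
ft_force: [6.8, -3.4, -3.2]
width: 0.0195
```

```bash
python3 arc.py .556 -.059 31 "[1.05]"
```

```text
9.3 [0.5567 0.0601 0.2216] [ 6.8  -3.45 -3.16] 0.019539701024667826
r 0.11909483966441493 lever 1.0236601288809806 tang F -6.824063372344822 rad F -3.4075012337382606
1.05 [-0.011  0.003]
```

apply_moves --commands '[{"linear": [-0.005,0,0],"rot": [0,0,0],"grip": 1},{"linear": [-0.01,0,0],"rot": [0,0,0],"grip": 1},{"linear": [-0.01,0,0],"rot": [0,0,0],"grip": 1}]'

```text
time: 9.6
ee_pos: [0.5538, 0.0601, 0.2216]
eef_rot: [0.828, 0.561, 0.0, 0.0]
ft_force: [5.7, -2.7, -4.0]
width: 0.0195
```

apply_moves --commands '[{"linear": [-0.005,-0.001,0],"rot": [0,0,0],"grip": 1},{"linear": [-0.01,-0.001,0],"rot": [0,0,0],"grip": 1},{"linear": [-0.01,-0.001,0],"rot": [0,0,0],"grip": 1}]'

```text
time: 9.9
ee_pos: [0.551, 0.06, 0.2217]
eef_rot: [0.828, 0.561, 0.001, 0.001]
ft_force: [7.7, -1.8, -4.6]
width: 0.0195
```

apply_moves --commands '[{"linear": [-0.005,-0.001,0],"rot": [0,0,0],"grip": 1},{"linear": [-0.01,-0.001,0],"rot": [0,0,0],"grip": 1},{"linear": [-0.01,-0.001,0],"rot": [0,0,0],"grip": 1}]'

```text
time: 10.2
ee_pos: [0.548, 0.0599, 0.2216]
eef_rot: [0.828, 0.561, 0.001, 0.0]
ft_force: [7.9, -1.2, -3.5]
width: 0.0193
```

apply_moves --commands '[{"linear": [-0.005,-0.001,0],"rot": [0,0,0],"grip": 1},{"linear": [-0.01,-0.002,0],"rot": [0,0,0],"grip": 1},{"linear": [-0.01,-0.002,0],"rot": [0,0,0],"grip": 1}]'

```text
time: 10.5
ee_pos: [0.545, 0.0596, 0.2217]
eef_rot: [0.828, 0.561, 0.001, 0.0]
ft_force: [8.3, -1.0, -4.7]
width: 0.0198
```

apply_moves --commands '[{"linear": [-0.005,-0.001,0],"rot": [0,0,0],"grip": 1},{"linear": [-0.01,-0.002,0],"rot": [0,0,0],"grip": 1},{"linear": [-0.01,-0.002,0],"rot": [0,0,0],"grip": 1}]'

```text
time: 10.8
ee_pos: [0.542, 0.0593, 0.2216]
eef_rot: [0.828, 0.561, 0.001, 0.0]
ft_force: [7.0, 1.0, -5.2]
width: 0.0197
```

```bash
python3 arc.py .556 -.059 31 "[1.15,1.175,1.2,1.225,1.25,1.275,1.3]"
```

```text
10.8 [0.542  0.0593 0.2216] [ 7.04  0.96 -5.18] 0.019690814581369696
r 0.11909061851748774 lever 1.1471612263612778 tang F -7.104721698707891 rad F 0.1298024631380011
1.15 [-0.001  0.003]
1.175 [-0.011  0.002]
1.2 [-0.021 -0.   ]
1.225 [-0.031 -0.002]
1.25 [-0.041 -0.004]
1.275 [-0.051 -0.006]
1.3 [-0.06  -0.009]
```

apply_moves --commands '[{"linear": [-0.005,-0.001,0],"rot": [0,0,0],"grip": 1},{"linear": [-0.01,-0.001,0],"rot": [0,0,0],"grip": 1},{"linear": [-0.01,-0.001,0],"rot": [0,0,0],"grip": 1}]'

```text
time: 11.1
ee_pos: [0.5391, 0.0589, 0.2216]
eef_rot: [0.828, 0.561, 0.001, 0.0]
ft_force: [8.5, 0.5, -5.1]
width: 0.0198
```

apply_moves --commands '[{"linear": [-0.005,-0.001,0],"rot": [0,0,0],"grip": 1},{"linear": [-0.01,-0.002,0],"rot": [0,0,0],"grip": 1},{"linear": [-0.01,-0.002,0],"rot": [0,0,0],"grip": 1}]'

```text
time: 11.4
ee_pos: [0.5362, 0.0585, 0.2217]
eef_rot: [0.828, 0.561, 0.001, 0.0]
ft_force: [9.6, -0.2, -5.7]
width: 0.0194
```

```bash
python3 arc.py .556 -.059 31 "[1.2,1.225,1.25,1.275,1.3]"
```

```text
11.4 [0.5362 0.0585 0.2217] [ 9.63 -0.16 -5.71] 0.019386743077313324
r 0.11915058571437415 lever 1.197119320365315 tang F -9.466231981802487 rad F -1.7649135066359976
1.2 [-0.002  0.003]
1.225 [-0.011  0.001]
1.25 [-0.021 -0.001]
1.275 [-0.031 -0.004]
1.3 [-0.041 -0.006]
```

apply_moves --commands '[{"linear": [-0.006,-0.001,0],"rot": [0,0,0],"grip": 1},{"linear": [-0.006,-0.001,0],"rot": [0,0,0],"grip": 1},{"linear": [-0.006,-0.001,0],"rot": [0,0,0],"grip": 1}]'

```text
time: 11.7
ee_pos: [0.5343, 0.0581, 0.2216]
eef_rot: [0.828, 0.561, 0.001, 0.0]
ft_force: [8.8, 0.9, -4.4]
width: 0.0194
```

apply_moves --commands '[{"linear": [-0.006,-0.001,0],"rot": [0,0,0],"grip": 1},{"linear": [-0.006,-0.001,0],"rot": [0,0,0],"grip": 1},{"linear": [-0.006,-0.001,0],"rot": [0,0,0],"grip": 1}]'

```text
time: 12.0
ee_pos: [0.5326, 0.0578, 0.2217]
eef_rot: [0.828, 0.561, 0.001, 0.0]
ft_force: [9.4, 1.1, -5.7]
width: 0.0196
```

```bash
python3 arc.py .556 -.059 31 "[1.25,1.275,1.3,1.325]"
```

```text
12.0 [0.5326 0.0578 0.2217] [ 9.36  1.06 -5.7 ] 0.019627642265615388
r 0.11915653192717209 lever 1.2275970415917135 tang F -9.39031096521636 rad F -0.7968869372979678
1.25 [-0.009  0.001]
1.275 [-0.019 -0.001]
1.3 [-0.029 -0.004]
1.325 [-0.038 -0.007]
```

apply_moves --commands '[{"linear": [-0.005,-0.001,0],"rot": [0,0,0],"grip": 1},{"linear": [-0.009,-0.002,0],"rot": [0,0,0],"grip": 1},{"linear": [-0.009,-0.002,0],"rot": [0,0,0],"grip": 1}]'

```text
time: 12.3
ee_pos: [0.53, 0.0573, 0.2217]
eef_rot: [0.828, 0.561, 0.001, 0.0]
ft_force: [9.6, 1.6, -6.5]
width: 0.0194
```

apply_moves --commands '[{"linear": [-0.005,-0.001,0],"rot": [0,0,0],"grip": 1},{"linear": [-0.009,-0.002,0],"rot": [0,0,0],"grip": 1},{"linear": [-0.009,-0.002,0],"rot": [0,0,0],"grip": 1}]'

```text
time: 12.6
ee_pos: [0.5273, 0.0567, 0.2217]
eef_rot: [0.828, 0.561, 0.001, 0.0]
ft_force: [9.9, 2.0, -7.1]
width: 0.0194
```

```bash
python3 arc.py .556 -.059 31 "[1.275,1.3,1.325,1.35,1.375,1.4]"
```

```text
12.6 [0.5273 0.0567 0.2217] [ 9.89  1.97 -7.09] 0.01938567667266913
r 0.11920138175541149 lever 1.2726003034303903 tang F -10.073836133556844 rad F -0.4681926104132976
1.275 [-0.002  0.002]
1.3 [-0.011 -0.   ]
1.325 [-0.021 -0.003]
1.35 [-0.03  -0.006]
1.375 [-0.04  -0.009]
1.4 [-0.049 -0.013]
```

apply_moves --commands '[{"linear": [-0.005,-0.001,0],"rot": [0,0,0],"grip": 1},{"linear": [-0.009,-0.002,0],"rot": [0,0,0],"grip": 1},{"linear": [-0.009,-0.002,0],"rot": [0,0,0],"grip": 1}]'

```text
time: 12.9
ee_pos: [0.5247, 0.056, 0.2217]
eef_rot: [0.828, 0.561, 0.001, 0.0]
ft_force: [10.7, 1.1, -6.2]
width: 0.0192
```

apply_moves --commands '[{"linear": [-0.005,-0.001,0],"rot": [0,0,0],"grip": 1},{"linear": [-0.009,-0.002,0],"rot": [0,0,0],"grip": 1},{"linear": [-0.009,-0.002,0],"rot": [0,0,0],"grip": 1}]'

```text
time: 13.2
ee_pos: [0.5221, 0.0553, 0.2217]
eef_rot: [0.828, 0.561, 0.001, 0.001]
ft_force: [11.0, -0.5, -7.3]
width: 0.0193
```

```bash
python3 arc.py .556 -.059 31 "[1.325,1.35,1.375,1.4]"
```

```text
13.2 [0.5221 0.0553 0.2217] [11.05 -0.46 -7.28] 0.019300147887312723
r 0.11923904941903887 lever 1.3179088060570279 tang F -10.461864548284469 rad F -3.5762973388674006
1.325 [-0.003  0.002]
1.35 [-0.013 -0.001]
1.375 [-0.022 -0.005]
1.4 [-0.032 -0.008]
```

apply_moves --commands '[{"linear": [-0.005,-0.002,0],"rot": [0,0,0],"grip": 1},{"linear": [-0.009,-0.003,0],"rot": [0,0,0],"grip": 1},{"linear": [-0.009,-0.003,0],"rot": [0,0,0],"grip": 1}]'

```text
time: 13.5
ee_pos: [0.5195, 0.0545, 0.2217]
eef_rot: [0.828, 0.561, 0.002, 0.001]
ft_force: [11.6, 1.3, -7.3]
width: 0.0195
```

apply_moves --commands '[{"linear": [-0.005,-0.002,0],"rot": [0,0,0],"grip": 1},{"linear": [-0.009,-0.003,0],"rot": [0,0,0],"grip": 1},{"linear": [-0.009,-0.003,0],"rot": [0,0,0],"grip": 1}]'

```text
time: 13.8
ee_pos: [0.5169, 0.0537, 0.2217]
eef_rot: [0.828, 0.561, 0.002, 0.001]
ft_force: [11.6, 1.2, -9.0]
width: 0.0192
```

```bash
python3 arc.py .556 -.059 31 "[1.35,1.375,1.4,1.45,1.5]"
```

```text
13.8 [0.5169 0.0537 0.2217] [11.64  1.23 -8.99] 0.019221635687759187
r 0.1192829554608587 lever 1.3638645062708572 tang F -11.395205433320852 rad F -2.6559060087526967
1.35 [0.004 0.004]
1.375 [-0.005  0.001]
1.4 [-0.014 -0.003]
1.45 [-0.033 -0.01 ]
1.5 [-0.051 -0.019]
```

apply_moves --commands '[{"linear": [-0.005,-0.002,0],"rot": [0,0,0],"grip": 1},{"linear": [-0.009,-0.004,0],"rot": [0,0,0],"grip": 1},{"linear": [-0.009,-0.004,0],"rot": [0,0,0],"grip": 1}]'

```text
time: 14.1
ee_pos: [0.5136, 0.0525, 0.2216]
eef_rot: [0.828, 0.561, 0.001, 0.0]
ft_force: [9.1, 1.5, -6.6]
width: 0.0195
```

apply_moves --commands '[{"linear": [-0.005,-0.002,0],"rot": [0,0,0],"grip": 1},{"linear": [-0.009,-0.004,0],"rot": [0,0,0],"grip": 1},{"linear": [-0.009,-0.004,0],"rot": [0,0,0],"grip": 1}]'

```text
time: 14.4
ee_pos: [0.5108, 0.0514, 0.2216]
eef_rot: [0.828, 0.561, 0.001, 0.0]
ft_force: [8.5, 2.0, -5.4]
width: 0.0197
```

```bash
python3 arc.py .556 -.059 31 "[1.4,1.45,1.5]"
```

```text
14.4 [0.5108 0.0514 0.2216] [ 8.46  1.99 -5.42] 0.019729712649826914
r 0.11929040258186858 lever 1.418144601306305 tang F -8.581777747251769 rad F -1.3613620171813507
1.4 [0.006 0.005]
1.45 [-0.013 -0.003]
1.5 [-0.031 -0.011]
```

apply_moves --commands '[{"linear": [0.009,0.004,0],"rot": [0,0,0],"grip": 1},{"linear": [0.018,0.008,0],"rot": [0,0,0],"grip": 1},{"linear": [0.018,0.008,0],"rot": [0,0,0],"grip": 1}]'

```text
time: 14.7
ee_pos: [0.5165, 0.0536, 0.2216]
eef_rot: [0.828, 0.561, 0.001, 0.0]
ft_force: [9.2, 0.7, -5.7]
width: 0.0197
```

apply_moves --commands '[{"linear": [0.007,0.003,0],"rot": [0,0,0],"grip": 1},{"linear": [0.007,0.003,0],"rot": [0,0,0],"grip": 1}]'

```text
time: 14.9
ee_pos: [0.5186, 0.0543, 0.2217]
eef_rot: [0.828, 0.561, 0.001, 0.0]
ft_force: [7.9, 0.2, -5.3]
width: 0.0196
```

```bash
python3 arc.py .556 -.059 31 "[1.3]"
```

```text
14.9 [0.5186 0.0543 0.2217] [ 7.85  0.21 -5.33] 0.019608310258144076
r 0.11930887794879343 lever 1.3483339564008063 tang F -7.522078219054904 rad F -2.257958096584028
1.3 [0.018 0.008]
```

apply_moves --commands '[{"linear": [0.006,0.003,0],"rot": [0,0,0],"grip": 1},{"linear": [0.006,0.003,0],"rot": [0,0,0],"grip": 1}]'

```text
time: 15.1
ee_pos: [0.5204, 0.0549, 0.2216]
eef_rot: [0.828, 0.561, 0.001, 0.001]
ft_force: [8.5, -1.9, -5.6]
width: 0.0192
```

apply_moves --commands '[{"linear": [0.006,0.003,0],"rot": [0,0,0],"grip": 1},{"linear": [0.006,0.003,0],"rot": [0,0,0],"grip": 1}]'

```text
time: 15.3
ee_pos: [0.5222, 0.0554, 0.2216]
eef_rot: [0.828, 0.561, 0.001, 0.001]
ft_force: [9.4, -2.1, -5.8]
width: 0.0195
```

```bash
python3 arc.py .556 -.059 31 "[1.317,1.34,1.36,1.38,1.4,1.42,1.44,1.46]"
```

```text
15.3 [0.5222 0.0554 0.2216] [ 9.4  -2.11 -5.75] 0.019544191608101814
r 0.1193240945799162 lever 1.3168331708678434 tang F -8.417862196447807 rad F -4.686198711803539
1.317 [-0.001  0.002]
1.34 [-0.009 -0.001]
1.36 [-0.017 -0.003]
1.38 [-0.025 -0.006]
1.4 [-0.032 -0.009]
1.42 [-0.04  -0.012]
1.44 [-0.047 -0.015]
1.46 [-0.054 -0.018]
```

apply_moves --commands '[{"linear": [-0.008,-0.003,0],"rot": [0,0,0],"grip": 1},{"linear": [-0.016,-0.005,0],"rot": [0,0,0],"grip": 1},{"linear": [-0.016,-0.005,0],"rot": [0,0,0],"grip": 1}]'

```text
time: 15.6
ee_pos: [0.5179, 0.0541, 0.2217]
eef_rot: [0.828, 0.561, 0.002, 0.001]
ft_force: [12.9, -1.6, -8.4]
width: 0.0196
```

apply_moves --commands '[{"linear": [-0.008,-0.003,0],"rot": [0,0,0],"grip": 1},{"linear": [-0.015,-0.006,0],"rot": [0,0,0],"grip": 1},{"linear": [-0.015,-0.006,0],"rot": [0,0,0],"grip": 1}]'

```text
time: 15.9
ee_pos: [0.5127, 0.0523, 0.2217]
eef_rot: [0.828, 0.561, 0.001, 0.001]
ft_force: [8.9, -0.8, -6.0]
width: 0.0196
```

apply_moves --commands '[{"linear": [-0.008,-0.003,0],"rot": [0,0,0],"grip": 1},{"linear": [-0.008,-0.003,0],"rot": [0,0,0],"grip": 1}]'

```text
time: 16.1
ee_pos: [0.5104, 0.0514, 0.2216]
eef_rot: [0.828, 0.561, 0.001, 0.001]
ft_force: [8.3, -0.6, -6.0]
width: 0.0194
```

apply_moves --commands '[{"linear": [-0.007,-0.003,0],"rot": [0,0,0],"grip": 1},{"linear": [-0.007,-0.003,0],"rot": [0,0,0],"grip": 1}]'

```text
time: 16.3
ee_pos: [0.5083, 0.0505, 0.2216]
eef_rot: [0.828, 0.561, 0.001, 0.001]
ft_force: [9.3, -1.4, -6.4]
width: 0.0199
```

apply_moves --commands '[{"linear": [-0.007,-0.003,0],"rot": [0,0,0],"grip": 1},{"linear": [-0.007,-0.003,0],"rot": [0,0,0],"grip": 1}]'

```text
time: 16.5
ee_pos: [0.5061, 0.0495, 0.2216]
eef_rot: [0.828, 0.561, 0.001, 0.001]
ft_force: [8.5, -0.9, -6.2]
width: 0.0196
```

apply_moves --commands '[{"linear": [-0.007,-0.003,0],"rot": [0,0,0],"grip": 1},{"linear": [-0.007,-0.003,0],"rot": [0,0,0],"grip": 1}]'

```text
time: 16.7
ee_pos: [0.5039, 0.0485, 0.2216]
eef_rot: [0.828, 0.561, 0.001, 0.001]
ft_force: [8.2, -1.8, -4.9]
width: 0.0195
```

```bash
python3 arc.py .556 -.059 31 "[1.48,1.5,1.52,1.54,1.56,1.58,1.6]"; python3 look.py 3 scene side
```

```text
16.7 [0.5039 0.0485 0.2216] [ 8.23 -1.83 -4.95] 0.019499573554918298
r 0.11944210265708187 lever 1.4813671091077643 tang F -6.605252166605297 rad F -5.232764776627707
1.48 [-0.     0.002]
1.5 [-0.007 -0.002]
1.52 [-0.015 -0.005]
1.54 [-0.022 -0.009]
1.56 [-0.029 -0.013]
1.58 [-0.035 -0.017]
1.6 [-0.042 -0.022]
16.7 [0.5039 0.0485 0.2216] [8.279e-01 5.609e-01 6.000e-04 5.000e-04] [ 8.23 -1.83 -4.95] 0.019499573554918298 [-0.66  0.07  0.5   1.82 -0.03  1.26 -0.53]
scene shaft 0.96 [228. 162.] [ 0.553 -0.061  0.214]
scene lever_grip 0.85 [271. 160.] [0.505 0.065 0.214]
scene release_tab 0.66 [238. 149.] [ 0.444 -0.058  0.191]
scene release 0.71 [224. 165.] [ 0.516 -0.089  0.17 ]
scene lever_bar 0.74 [228. 177.] [ 0.56  -0.062  0.16 ]
scene rivet_tin 0.56 [194. 190.] [ 0.643 -0.146  0.156]
side shaft 0.7 [244. 191.] [ 0.553 -0.073  0.214]
side lever_grip 0.9 [216. 159.] [0.5   0.06  0.214]
side release_tab 0.69 [195. 206.] [ 0.436 -0.077  0.191]
side release 0.89 [224. 218.] [ 0.499 -0.108  0.17 ]
side lever_bar 0.94 [248. 203.] [ 0.561 -0.06   0.16 ]
side end_stop 0.68 [215. 162.] [0.497 0.116 0.16 ]
side rivet_tin 0.76 [293. 229.] [ 0.649 -0.157  0.156]
```

apply_moves --commands '[{"linear": [-0.007,-0.003,0],"rot": [0,0,0],"grip": 1},{"linear": [-0.007,-0.003,0],"rot": [0,0,0],"grip": 1}]'

```text
time: 17.7
ee_pos: [0.5015, 0.0474, 0.2216]
eef_rot: [0.828, 0.561, 0.0, 0.0]
ft_force: [6.8, -3.0, -3.6]
width: 0.0197
```

apply_moves --commands '[{"linear": [-0.007,-0.004,0],"rot": [0,0,0],"grip": 1},{"linear": [-0.007,-0.004,0],"rot": [0,0,0],"grip": 1}]'

```text
time: 17.9
ee_pos: [0.4998, 0.0465, 0.2216]
eef_rot: [0.828, 0.561, 0.001, 0.001]
ft_force: [9.3, -0.7, -7.0]
width: 0.0197
```

apply_moves --commands '[{"linear": [-0.007,-0.004,0],"rot": [0,0,0],"grip": 1},{"linear": [-0.007,-0.004,0],"rot": [0,0,0],"grip": 1}]'

```text
time: 18.1
ee_pos: [0.4978, 0.0454, 0.2217]
eef_rot: [0.828, 0.561, 0.001, 0.001]
ft_force: [9.9, -1.3, -8.2]
width: 0.0193
```

```bash
python3 arc.py .556 -.059 31 "[1.56,1.58,1.6]"
```

```text
18.1 [0.4978 0.0454 0.2217] [ 9.95 -1.35 -8.17] 0.019250398663805866
r 0.11950454124462312 lever 1.5385281284179655 tang F -8.031492421258976 rad F -6.023168916477156
1.56 [-0.008 -0.003]
1.58 [-0.015 -0.007]
1.6 [-0.022 -0.011]
```

apply_moves --commands '[{"linear": [-0.006,-0.005,0],"rot": [0,0,0],"grip": 1},{"linear": [-0.006,-0.005,0],"rot": [0,0,0],"grip": 1}]'

```text
time: 18.3
ee_pos: [0.4959, 0.0443, 0.2216]
eef_rot: [0.828, 0.561, 0.001, 0.0]
ft_force: [8.9, -0.5, -5.5]
width: 0.0194
```

apply_moves --commands '[{"linear": [-0.006,-0.004,0],"rot": [0,0,0],"grip": 1},{"linear": [-0.006,-0.004,0],"rot": [0,0,0],"grip": 1}]'

```text
time: 18.5
ee_pos: [0.4941, 0.0432, 0.2216]
eef_rot: [0.828, 0.561, 0.001, 0.0]
ft_force: [10.9, 0.3, -6.7]
width: 0.0195
```

```bash
python3 arc.py .556 -.059 31 "[1.6,1.62]"
```

```text
18.5 [0.4941 0.0432 0.2216] [10.92  0.29 -6.66] 0.01950201501867969
r 0.11946597392368241 lever 1.5745485505035908 tang F -9.48744116121365 rad F -5.411213090521398
1.6 [-0.01  -0.004]
1.62 [-0.016 -0.008]
```

apply_moves --commands '[{"linear": [-0.006,-0.004,0],"rot": [0,0,0],"grip": 1},{"linear": [-0.006,-0.004,0],"rot": [0,0,0],"grip": 1}]'

```text
time: 18.7
ee_pos: [0.4928, 0.0425, 0.2217]
eef_rot: [0.828, 0.561, 0.002, 0.0]
ft_force: [12.8, 1.7, -8.9]
width: 0.0193
```

apply_moves --commands '[{"linear": [-0.006,-0.004,0],"rot": [0,0,0],"grip": 1},{"linear": [-0.006,-0.004,0],"rot": [0,0,0],"grip": 1}]'

```text
time: 18.9
ee_pos: [0.4918, 0.0415, 0.2218]
eef_rot: [0.828, 0.561, 0.003, 0.001]
ft_force: [17.7, 3.7, -12.3]
width: 0.0196
```

```bash
python3 arc.py .556 -.059 31 "[1.6,1.62]"
```

```text
18.9 [0.4918 0.0415 0.2218] [ 17.74   3.67 -12.27] 0.019550282693737153
r 0.11926837762845388 lever 1.5979735854068653 tang F -16.927230030328747 rad F -6.456043861658825
1.6 [-0.002  0.002]
1.62 [-0.009 -0.003]
```

Firm rise to about 17 N, so this is the stop, reached gently. I'll ease back now while still holding the grip.

apply_moves --commands '[{"linear": [0.008,0.005,0],"rot": [0,0,0],"grip": 1},{"linear": [0.016,0.009,0],"rot": [0,0,0],"grip": 1},{"linear": [0.016,0.009,0],"rot": [0,0,0],"grip": 1}]'

```text
time: 19.2
ee_pos: [0.4956, 0.0437, 0.2217]
eef_rot: [0.828, 0.561, 0.001, 0.0]
ft_force: [9.3, 0.8, -5.0]
width: 0.0196
```

apply_moves --commands '[{"linear": [0.006,0.003,0],"rot": [0,0,0],"grip": 1},{"linear": [0.006,0.003,0],"rot": [0,0,0],"grip": 1}]'

```text
time: 19.4
ee_pos: [0.4973, 0.0447, 0.2217]
eef_rot: [0.828, 0.561, 0.001, 0.0]
ft_force: [9.3, 0.3, -4.2]
width: 0.0193
```

apply_moves --commands '[{"linear": [0.006,0.003,0],"rot": [0,0,0],"grip": 1},{"linear": [0.006,0.003,0],"rot": [0,0,0],"grip": 1}]'

```text
time: 19.6
ee_pos: [0.4991, 0.0456, 0.2217]
eef_rot: [0.828, 0.561, 0.001, 0.0]
ft_force: [7.5, 1.5, -5.4]
width: 0.0198
```

```bash
python3 arc.py .556 -.059 31 "[1.5]"
```

```text
19.6 [0.4991 0.0456 0.2217] [ 7.48  1.5  -5.38] 0.019805480822796664
r 0.11910804887034092 lever 1.5282747661943512 tang F -7.288372600462001 rad F -2.2625092637511854
1.5 [0.009 0.008]
```

apply_moves --commands '[{"linear": [0.006,0.003,0],"rot": [0,0,0],"grip": 1},{"linear": [0.006,0.003,0],"rot": [0,0,0],"grip": 1}]'

```text
time: 19.8
ee_pos: [0.5003, 0.0462, 0.2216]
eef_rot: [0.828, 0.561, 0.0, -0.0]
ft_force: [5.3, -0.2, -2.9]
width: 0.0196
```

apply_moves --commands '[{"linear": [0.006,0.003,0],"rot": [0,0,0],"grip": 1},{"linear": [0.006,0.003,0],"rot": [0,0,0],"grip": 1}]'

```text
time: 20.0
ee_pos: [0.5014, 0.0467, 0.2216]
eef_rot: [0.828, 0.561, -0.001, -0.0]
ft_force: [-0.6, -0.3, 1.0]
width: 0.0193
```

```bash
python3 arc.py .556 -.059 31 "[1.5]"
```

```text
20.0 [0.5014 0.0467 0.2216] [-0.58 -0.3   1.03] 0.019318310712224358
r 0.11899387021941966 lever 1.5060938419714995 tang F 0.6480825207186659 rad F 0.0009097842793283992
1.5 [0.001 0.004]
```

The spring load has gone off the hand at about 1.51 rad, so the latch is holding. I'll open and lift.

apply_moves --commands '[{"linear": [0,0,0],"rot": [0,0,0],"grip": 0},{"linear": [0,0,0],"rot": [0,0,0],"grip": 0},{"linear": [0,0,0],"rot": [0,0,0],"grip": 0},{"linear": [0,0,0],"rot": [0,0,0],"grip": 0},{"linear": [0,0,0],"rot": [0,0,0],"grip": 0},{"linear": [0,0,0.15],"rot": [0,0,0],"grip": 0},{"linear": [0,0,0.3],"rot": [0,0,0],"grip": 0},{"linear": [0,0,0.4],"rot": [0,0,0],"grip": 0},{"linear": [0,0,0.4],"rot": [0,0,0],"grip": 0},{"linear": [0,0,0.4],"rot": [0,0,0],"grip": 0}]'

```text
time: 21.0
ee_pos: [0.5021, 0.0465, 0.3417]
eef_rot: [0.828, 0.561, 0.0, 0.0]
ft_force: [-0.1, -0.6, -0.4]
width: 0.0434
```

```bash
python3 look.py 4 wrist side; python3 -c "
import cv2
cv2.imwrite('pics/c.png',cv2.hconcat([cv2.imread('pics/wrist4.png')[:,0:400],cv2.resize(cv2.imread('pics/side4.png')[120:312,150:350],None,fx=2,fy=2)]))"
```

```text
21.0 [0.5021 0.0465 0.3417] [8.278e-01 5.610e-01 4.000e-04 1.000e-04] [-0.07 -0.59 -0.4 ] 0.04339768918123112 [-0.67  0.01  0.5   1.63 -0.    1.51 -0.55]
wrist shaft 0.78 [346. 259.] [ 0.561 -0.058  0.214]
wrist lever_grip 0.9 [257. 183.] [0.504 0.053 0.214]
wrist release_tab 0.66 [242. 301.] [ 0.433 -0.08   0.191]
wrist release 0.92 [288. 277.] [ 0.492 -0.084  0.17 ]
wrist lever_bar 0.6 [332. 238.] [ 0.559 -0.058  0.16 ]
wrist end_stop 0.67 [284. 236.] [ 0.505 -0.034  0.16 ]
side shaft 0.59 [245. 189.] [ 0.554 -0.066  0.214]
side lever_grip 0.96 [220. 162.] [0.507 0.043 0.214]
side release_tab 0.66 [194. 208.] [ 0.433 -0.081  0.191]
side release 0.74 [221. 217.] [ 0.492 -0.102  0.17 ]
side lever_bar 0.87 [248. 205.] [ 0.559 -0.065  0.16 ]
side end_stop 0.61 [226. 196.] [ 0.51  -0.024  0.16 ]
side rivet_tin 0.61 [293. 228.] [ 0.648 -0.155  0.156]
```

View pics/c.png

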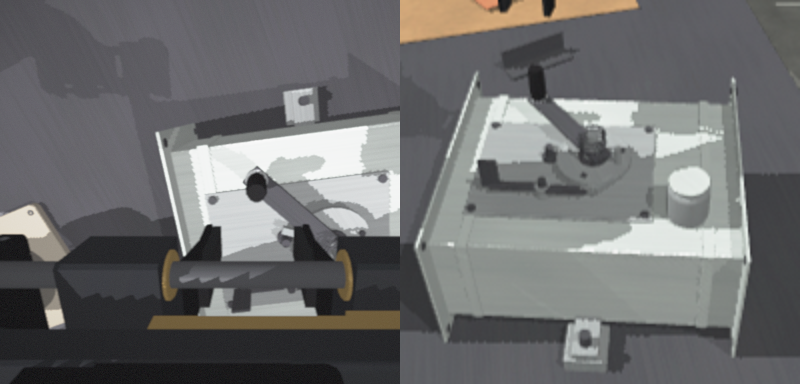

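The picture shows the lever latched: grip at wrist (257,185), stays put with the hand off. The tab is at about (0.433,-0.081). Next I'll go to its -y side with the fingers shut.

apply_moves --commands '[{"linear": [-0.258,-0.54,0],"rot": [0,0,0.042],"grip": 1},{"linear": [-0.258,-0.54,0],"rot": [0,0,0.042],"grip": 1},{"linear": [-0.258,-0.54,0],"rot": [0,0,0.042],"grip": 1},{"linear": [-0.258,-0.54,0],"rot": [0,0,0.042],"grip": 1},{"linear": [-0.258,-0.54,0],"rot": [0,0,0.042],"grip": 1},{"linear": [-0.258,-0.54,0],"rot": [0,0,0.042],"grip": 1},{"linear": [-0.258,-0.54,0],"rot": [0,0,0.042],"grip": 1}]'

```text
time: 22.5
ee_pos: [0.425, -0.1144, 0.3415]
eef_rot: [0.789, 0.615, -0.0, 0.0]
ft_force: [-0.3, 0.8, 0.4]
width: 0.0016
```

```bash
python3 look.py 5 wrist side
```

```text
22.5 [ 0.425  -0.1144  0.3415] [ 7.886e-01  6.149e-01 -1.000e-04  0.000e+00] [-0.3   0.77  0.4 ] 0.001628807167519194 [-0.55 -0.19  0.62  1.77  0.11  1.53 -0.19]
wrist shaft 0.77 [388.  94.] [ 0.559 -0.057  0.214]
wrist release_tab 0.92 [260. 146.] [ 0.438 -0.078  0.191]
wrist release 0.92 [309. 146.] [ 0.488 -0.092  0.17 ]
wrist lever_bar 0.85 [366.  99.] [ 0.558 -0.06   0.16 ]
wrist end_stop 0.7 [314.  85.] [ 0.508 -0.033  0.16 ]
wrist rivet_tin 0.57 [456. 164.] [ 0.65  -0.156  0.156]
side shaft 0.9 [245. 188.] [ 0.554 -0.062  0.214]
side lever_grip 0.94 [218. 161.] [0.503 0.049 0.214]
side release_tab 0.93 [194. 203.] [ 0.434 -0.066  0.191]
side release 0.85 [222. 217.] [ 0.493 -0.103  0.17 ]
side lever_bar 0.77 [249. 204.] [ 0.562 -0.062  0.16 ]
side end_stop 0.4 [227. 199.] [ 0.513 -0.034  0.16 ]
side rivet_tin 0.69 [292. 228.] [ 0.647 -0.155  0.156]
```

apply_moves --commands '[{"linear": [0.007,0,-0.15],"rot": [0,0,0],"grip": 1},{"linear": [0.007,0,-0.3],"rot": [0,0,0],"grip": 1},{"linear": [0.007,0,-0.4],"rot": [0,0,0],"grip": 1},{"linear": [0.007,0,-0.465],"rot": [0,0,0],"grip": 1},{"linear": [0.007,0,-0.465],"rot": [0,0,0],"grip": 1},{"linear": [0.007,0,-0.465],"rot": [0,0,0],"grip": 1}]'

```text
time: 23.9
ee_pos: [0.4269, -0.1156, 0.2027]
eef_rot: [0.789, 0.614, -0.0, 0.0]
ft_force: [0.0, -0.4, 0.7]
width: 0.0008
```

```bash
python3 look.py 6 wrist side; python3 -c "
import cv2
cv2.imwrite('pics/d.png',cv2.hconcat([cv2.imread('pics/wrist6.png')[:,100:500],cv2.resize(cv2.imread('pics/side6.png')[120:312,150:350],None,fx=2,fy=2)]))"
```

```text
23.9 [ 0.4269 -0.1156  0.2027] [ 7.891e-01  6.142e-01 -0.000e+00  1.000e-04] [ 0.04 -0.36  0.66] 0.0007737394936174528 [-0.54 -0.1   0.67  2.    0.07  1.23 -0.14]
wrist release_tab 0.64 [251. 179.] [ 0.433 -0.077  0.191]
wrist release 0.97 [344. 170.] [ 0.489 -0.091  0.17 ]
wrist lever_bar 0.6 [443.  89.] [ 0.558 -0.058  0.16 ]
wrist end_stop 0.73 [350.  67.] [ 0.505 -0.033  0.16 ]
side shaft 0.6 [245. 187.] [ 0.556 -0.061  0.214]
side lever_grip 0.82 [219. 163.] [0.505 0.04  0.214]
side release_tab 0.48 [193. 206.] [ 0.433 -0.075  0.191]
side release 0.59 [221. 215.] [ 0.493 -0.096  0.17 ]
side lever_bar 0.66 [249. 202.] [ 0.564 -0.055  0.16 ]
side rivet_tin 0.7 [293. 228.] [ 0.65  -0.153  0.156]
```

View pics/d.png

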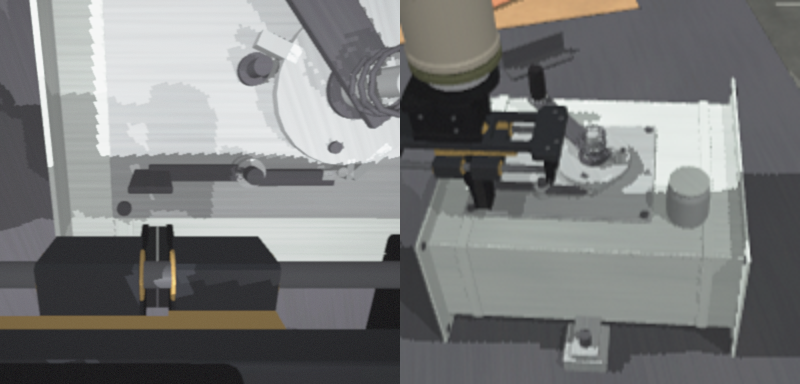

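Fingers are centred in front of the tab (wrist crop (155,180) against the fingers at (157,230)). I'll push slowly.

apply_moves --commands '[{"linear": [0.005,0.02,0],"rot": [0,0,0],"grip": 1},{"linear": [0.01,0.04,0],"rot": [0,0,0],"grip": 1},{"linear": [0.014,0.058,0],"rot": [0,0,0],"grip": 1},{"linear": [0.014,0.058,0],"rot": [0,0,0],"grip": 1}]'

```text
time: 25.1
ee_pos: [0.4311, -0.097, 0.202]
eef_rot: [0.789, 0.615, -0.0, -0.0]
ft_force: [-0.7, 0.1, -0.5]
width: 0.0002
```

apply_moves --commands '[{"linear": [0.001,0.005,0],"rot": [0,0,0],"grip": 1},{"linear": [0.002,0.01,0],"rot": [0,0,0],"grip": 1},{"linear": [0.002,0.01,0],"rot": [0,0,0],"grip": 1}]'

```text
time: 25.4
ee_pos: [0.4315, -0.095, 0.2021]
eef_rot: [0.789, 0.614, 0.0, 0.0]
ft_force: [-0.2, -0.2, 0.7]
width: 0.0004
```

apply_moves --commands '[{"linear": [0.001,0.005,0],"rot": [0,0,0],"grip": 1},{"linear": [0.002,0.01,0],"rot": [0,0,0],"grip": 1},{"linear": [0.002,0.01,0],"rot": [0,0,0],"grip": 1}]'

```text
time: 25.7
ee_pos: [0.4321, -0.0919, 0.2021]
eef_rot: [0.789, 0.614, 0.0, 0.0]
ft_force: [0.5, -0.2, -0.9]
width: 0.0003
```

apply_moves --commands '[{"linear": [0.001,0.005,0],"rot": [0,0,0],"grip": 1},{"linear": [0.002,0.01,0],"rot": [0,0,0],"grip": 1},{"linear": [0.002,0.01,0],"rot": [0,0,0],"grip": 1}]'

```text
time: 26.0
ee_pos: [0.4326, -0.0897, 0.2021]
eef_rot: [0.789, 0.614, -0.0, 0.0]
ft_force: [-0.4, -4.4, 1.5]
width: 0.0006
```

```bash
python3 - <<'E'
from h import *
c=r.camera('side');d=r.spot_point('lever_grip',c);print([(x['p'],atz(c,x['location'],.214)) for x in d[:2]],r.read_state()['ft_force'])
E
```

```text
[(0.75, array([0.5043843 , 0.03754443, 0.214     ]))] [-0.68600909 -4.87082068  0.85438265]
```

Contact at y≈-0.091, 4.4 N. On in small steps.

apply_moves --commands '[{"linear": [0.001,0.005,0],"rot": [0,0,0],"grip": 1},{"linear": [0.002,0.008,0],"rot": [0,0,0],"grip": 1},{"linear": [0.002,0.008,0],"rot": [0,0,0],"grip": 1}]'

```text
time: 26.4
ee_pos: [0.4327, -0.0891, 0.2021]
eef_rot: [0.79, 0.613, -0.001, 0.001]
ft_force: [-4.8, -12.7, 2.3]
width: 0.0003
```

apply_moves --commands '[{"linear": [0.001,0.005,0],"rot": [0,0,0],"grip": 1},{"linear": [0.002,0.008,0],"rot": [0,0,0],"grip": 1},{"linear": [0.002,0.008,0],"rot": [0,0,0],"grip": 1}]'

```text
time: 26.7
ee_pos: [0.4332, -0.087, 0.202]
eef_rot: [0.79, 0.613, -0.001, 0.001]
ft_force: [-4.9, -13.0, 2.5]
width: 0.0007
```

```bash
cat > g.py <<'E'
from h import *
c=r.camera('side');d=r.spot_point('lever_grip',c);print([(x['p'],atz(c,x['location'],.214)) for x in d[:2]],r.read_state()['ft_force'])
E
python3 g.py
```

```text
[(0.73, array([0.5031668, 0.0480947, 0.214    ]))] [ -4.41520396 -13.38179573   3.21855586]
```

apply_moves --commands '[{"linear": [0.001,0.004,0],"rot": [0,0,0],"grip": 1},{"linear": [0.001,0.006,0],"rot": [0,0,0],"grip": 1},{"linear": [0.001,0.006,0],"rot": [0,0,0],"grip": 1}]'

```text
time: 27.1
ee_pos: [0.4337, -0.085, 0.202]
eef_rot: [0.79, 0.613, -0.001, 0.001]
ft_force: [-2.6, -11.5, 0.4]
width: 0.0007
```

apply_moves --commands '[{"linear": [0.001,0.004,0],"rot": [0,0,0],"grip": 1},{"linear": [0.001,0.006,0],"rot": [0,0,0],"grip": 1},{"linear": [0.001,0.006,0],"rot": [0,0,0],"grip": 1}]'

```text
time: 27.4
ee_pos: [0.4348, -0.0816, 0.2021]
eef_rot: [0.789, 0.614, -0.0, 0.001]
ft_force: [0.9, -6.8, -1.4]
width: 0.0005
```

```bash
python3 g.py
```

```text
[(0.6, array([0.59816825, 0.05642105, 0.214     ]))] [ 0.72212814 -5.91752904 -0.1164673 ]
```

It tripped and the lever is swinging shut. I'll back straight off the tab, then lift.

apply_moves --commands '[{"linear": [-0.015,-0.06,0],"rot": [0,0,0],"grip": 1},{"linear": [-0.03,-0.12,0],"rot": [0,0,0],"grip": 1},{"linear": [-0.03,-0.12,0],"rot": [0,0,0],"grip": 1},{"linear": [-0.03,-0.12,0.15],"rot": [0,0,0],"grip": 1},{"linear": [-0.03,-0.12,0.3],"rot": [0,0,0],"grip": 1},{"linear": [-0.03,-0.12,0.5],"rot": [0,0,0],"grip": 1},{"linear": [-0.03,-0.12,0.5],"rot": [0,0,0],"grip": 1},{"linear": [-0.03,-0.12,0.5],"rot": [0,0,0],"grip": 1},{"linear": [-0.03,-0.12,0.5],"rot": [0,0,0],"grip": 1}]'

```text
time: 28.4
ee_pos: [0.4253, -0.116, 0.3509]
eef_rot: [0.789, 0.615, -0.0, -0.0]
ft_force: [-0.3, -0.2, -0.3]
width: 0.0002
```

```bash
python3 look.py 7 scene side; python3 -c "
import cv2
cv2.imwrite('pics/e.png',cv2.hconcat([cv2.resize(cv2.imread(f'pics/{n}7.png')[100:292,130:330],None,fx=2,fy=2) for n in ('scene','side')]))"
```

```text
28.4 [ 0.4253 -0.116   0.3509] [ 7.888e-01  6.146e-01 -4.000e-04 -4.000e-04] [-0.31 -0.19 -0.27] 0.00022331961649712379 [-0.55 -0.19  0.62  1.75  0.11  1.55 -0.19]
scene shaft 0.56 [229. 160.] [ 0.54  -0.062  0.214]
scene lever_grip 0.52 [240. 186.] [0.657 0.004 0.214]
scene release_tab 0.5 [234. 148.] [ 0.44  -0.075  0.191]
scene release 0.55 [225. 163.] [ 0.506 -0.088  0.17 ]
scene lever_bar 0.82 [229. 178.] [ 0.566 -0.057  0.16 ]
scene end_stop 0.37 [227. 175.] [ 0.553 -0.068  0.16 ]
scene rivet_tin 0.6 [196. 194.] [ 0.66  -0.132  0.156]
side shaft 0.73 [243. 187.] [ 0.552 -0.06   0.214]
side release_tab 0.7 [196. 204.] [ 0.44  -0.071  0.191]
side release 0.91 [219. 219.] [ 0.487 -0.106  0.17 ]
side lever_bar 0.58 [244. 203.] [ 0.552 -0.058  0.16 ]
side end_stop 0.4 [226. 196.] [ 0.511 -0.025  0.16 ]
side rivet_tin 0.96 [291. 227.] [ 0.645 -0.152  0.156]
```

View pics/e.png

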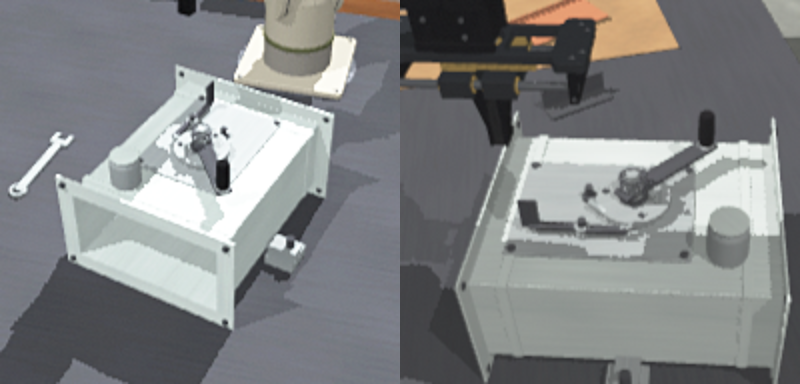

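The pictures show the lever shut again (grip at side crop (706,128)). The tab has sprung back, the tin, spanner and angle offcut are where they were, and the robot is clear. I'm handing in.

```bash
python3 -c "
from bench import r
print(r.close_job())"
```

```text
the job is handed in; nothing more can be done
None
```

The bench test went through in the order asked, and I handed it in at about 28.5 s, well under the 67 s limit.

- **Setting the latch:** I swung the lever until it just met the end stop, at about 1.59 rad. The push at the grip peaked at about 17 N, which I estimate put 18 N on the stop. Easing off, the load went to zero at about 1.51 rad, so the latch was in.
- **False catch:** There was a bump near 1.37 rad on the way. Easing back from it showed it did not hold, so I carried on to the real catch.
- **Staying latched:** I opened the hand and lifted clear. The pictures and grip readings showed the lever still at the latched angle for the next 6 s or so, until I pushed the tab.
- **Release:** I pushed the tab in small steps with shut fingers. It took up to about 14 N, above the expected 7 N but well under the 25 N limit. It tripped after about 6–9 mm, and the lever swung shut by itself while the robot stood on the tab's far side.
- **Last checks:** The scene camera put the grip at (0.657, 0.004), which is the shut position. The side camera's point finder did not report the grip that time, but its picture plainly shows the lever shut. The tab had sprung back, the tin, spanner and angle offcut looked unmoved, and the force on the robot was about zero.

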